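# Stack the spacers on the reactor stirrer spindle

## Task

Thread the three spacers onto the upright stirrer spindle of the reactor head in order of size: the widest steel one first, then the brass one, then the narrow white one on top, each all the way down so that they lie flat on one another. The spindle is sprung and its bearing is delicate: feel gently for its tip, and never press, jam or drop anything on the head or spindle hard (stay under 25 N). Leave the gauge, valve, wrench and bolt bin where they are, and let go at the end.

Things in the scene. Friction and masses are not known exactly. Their poses are not given: they have to be found in the camera images.
- head: Reactor head: fixed steel disc, 170 mm across, 40 mm thick, flat on the bench, with two 20 mm thick handle rods reaching 63 mm beyond its rim along its own +x and -x, centred 20 mm above the bench. Origin: centre of its underside; z up. An upright silver spindle stands near its middle, on a dark round shoulder 36 mm across.
- seat (a point): Point on the head's axis, 56 mm above the bench: the height of the shoulder's flat top, on which the first spacer comes to rest. The spindle and shoulder sit in an eccentric bush: their axis always stands 5 mm sideways of this point, in a direction that differs each time and is not measured (it can be felt for, or seen). The spindle does not give sideways.
- tip_level (a point): Point on the head's axis, 110 mm above the bench, level with the spindle's flat tip (19 mm diameter, edge bevelled 1.5 mm, 54 mm above the shoulder); the true tip centre is 5 mm sideways of it. Spindle and shoulder together are sprung straight down: they start to sink at about 7 N (load of spacers included), then yield 0.6 N per mm, 10 mm at most, and spring back up.
- big_mid (a point): Centre (half-way up, on the axis) of the widest spacer: steel ring, 56 mm outside diameter, 22 mm bore, 18 mm high, about 0.3 kg; starts flat on the bench. z along the bore.
- mid_mid (a point): Centre of the middle spacer: brass ring, 44 mm outside diameter, 22 mm bore, 16 mm high, about 0.16 kg; starts flat on the bench. z along the bore.
- small_mid (a point): Centre of the narrowest spacer: white plastic ring, 34 mm outside diameter, 22 mm bore, 14 mm high, about 20 g; starts flat on the bench. z along the bore.
- gauge: Bystander: loose round pressure gauge, 62 mm across, 28 mm high, lying on its back with a 30 mm brass stem along its -x; origin under the dial's centre.
- valve: Bystander: loose steel needle valve, 30 mm block with 28 mm long pipe stubs along its +y and -y and a red knob on top, 64 mm high; origin under its centre.
- wrench: Bystander: loose wrench, 190 mm long, lying along its own x; origin under its middle.
- bolt_bin: Bystander: fixed blue open bin of bolts, 120 x 160 mm, 50 mm high; origin under its centre.
There are look-alikes about, which are no part of the job. Of the things shaped like the part that bears small_mid, the white one is meant. Leave any black look-alike of the part that bears big_mid alone.

How it is judged (in metres and radians):
On the way, in this order (a step that is already met when the one before it is completed fails the run):
1. the widest spacer is threaded and down on the shoulder (horizontal distance between big_mid and seat below 0.01 m and z of big_mid in the frame of seat below 0.012 m), for 0.2 s.
2. the brass spacer is threaded and down on the widest one (horizontal distance between mid_mid and seat below 0.01 m and z of mid_mid in the frame of seat below 0.029 m), for 0.2 s.
3. the white spacer is threaded and down on the brass one (horizontal distance between small_mid and seat below 0.01 m and z of small_mid in the frame of seat below 0.044 m), for 0.2 s.
At the end, for the whole second after the job is handed in: All three spacers are on the spindle and flat on one another: each centre is within 10 mm (sideways) of the head's axis and within 3 mm of its home height above the shoulder (steel 9 mm, brass 26 mm, white 41 mm), the white one level to 0.12 rad, and the robot has let go (all of step 1 and all of step 2 and all of step 3 and z of big_mid in the frame of seat above 0.006 m and z of mid_mid in the frame of seat above 0.023 m and z of small_mid in the frame of seat above 0.038 m and angle between small_mid's own z axis and vertical below 0.12 rad and contact force between the fingers and head below 0.1 N); the robot touches nothing.
It fails at once if the reactor head or its spindle is loaded or struck with more than 25 N (contact force between head and anything else above 25 N).
It fails at once if the gauge is shifted by more than 20 mm (distance of gauge from where it was at the start of the episode above 0.02 m).
It fails at once if the valve is shifted by more than 20 mm (distance of valve from where it was at the start of the episode above 0.02 m).
It fails at once if the wrench is shifted by more than 20 mm (distance of wrench from where it was at the start of the episode above 0.02 m).
It fails at once if the bolt bin is struck with more than 25 N (contact force between bolt_bin and anything else above 25 N).
It also fails if it takes over 70 s, if anything falls off the work surface, if the arm or the gripper's body presses on something with over 40 N, if the wrist force passes 120 N, or if a joint passes its speed limit or range.

## Robot

A 6-joint arm with a two-finger parallel gripper is mounted at the origin on the work surface. World frame = base frame: x ahead of the robot, y to its left, z up, the work surface at z = 0. Lengths are in m, angles in degrees, forces in N, time in s.
With the tool pointing down it reaches from about 0.35 to 0.85 m from the base axis. Payload 8.1 kg.
Tool frame: the origin (TCP) lies at the centre of the arm's flange, where the gripper is bolted on; the fingertips stand 186 mm ahead of it and the grasp point (between the pads) lies 167 mm ahead of it (manip.grasp_offset is the distance from the TCP to the grasp point, in m); y points along the fingers, z is the direction in which the jaws open and shut, and the axes are right-handed (so a half turn about y gives the same grasp; the last joint's range is limited). The gripper opens to 93 mm and grips with 3 to 60 N. Pads are 15 mm wide; open, the fingers measure 128 mm over their backs; the gripper's body (75 mm by 188 mm) begins 65 mm behind the grasp point.
Start: joints at [66.44, 7.471, 85.268, -0, 87.261, -4.893], TCP at [0.192, 0.568, 0.405] pointing down, gripper open.
Joint ranges: [-169.43, 169.43], [-51.17, 129.36], [1.28, 143.12], [-76.62, 256.62], [0, 156.53], [-152.29, 152.29]. Speed limits (degrees/s): [136.94, 136.94, 159.86, 180, 180, 180].

## Interface

Orientations are given as [roll, pitch, yaw] about the fixed x, y, z axes, in that order (R = Rz(yaw) Ry(pitch) Rx(roll)).
In Python, from bench import manip gives the robot as it stands. The module is installed in compiled form; this text tells all that it offers.
- The arm moves only by the shell command python3 -m handwheel 'ROWS' [OPENING] [FORCE]. ROWS is JSON, a list that holds one entry, the list of rows, each a list of 4 numbers: the shift along the tool's x, y, z in cm, then the turn about the tool's y in rad. A call has 1 to 20 rows; each row shifts and turns the commanded pose from where the row before left it, along the tool's axes as they then stand; what a row does not reach is not made up. A row lasts 1/10 s, in which the tool goes at most 50 mm and 8.59 degrees, less where a joint would pass 70% of its speed; a pose out of reach is approached as far as the arm can. A call with a gripper value outside its range is refused whole. OPENING is the finger opening in cm, from 0 to 9.3, set as the call begins (- or left out, the last holds). The fingers move at their own pace and stop on an object; FORCE is the grip in N (left out, the last holds). Time passes only in rows, so rows that do not move let the fingers close. It gives the time, the measured TCP pose, the force and the opening at its end, in the units of the state.
- manip.get_obs(): the state, without advancing time (a new reading comes with each control period).
- manip.capture(name): name is "side" or "top" or "wrist"; returns the picture (384x512x3 uint8, red, green, blue); there is no depth.
- manip.calibration(name): a dict with "vfov" (degrees; the focal length in pixels is half the picture's height over the tangent of half this angle, whatever the lens; pixels are square), "cx", "cy" (the principal point, pixels), "origin" and "attitude" of the camera in the world. Camera axes: x right, y up, looking along -z (the intrinsics and any distortion apply to the point x, -y, -z); pixel columns grow to the right and rows downward; lengths in m; the calibration is good to about 2 mm. A picture is of the moment at which its call begins: read the wrist's pose just before it. calibration takes no time and is no camera call; for the wrist camera it gives the pose at the moment of the call.
- manip.job_done(): hands the job in, once; it reports no verdict.
The state is a dict: "t": time; "joint_positions": joint angles; "qvel": joint speeds; "tau": joint torques, N m; "ee_pos": TCP position; "orientation": TCP orientation; "wrist_force": force on the tool from outside, world axes, zero at the start; "ft_torque": the same for the moment, N m; "opening": finger opening in m.
Only numpy, scipy, OpenCV 4.12 (cv2) and the standard library are available. Lean on these libraries where they do the work, as an engineer would, in place of code of your own. Each camera call takes 0.05 s, during which the arm holds its last target.

## Working session

There is one attempt and no reset: what is moved stays moved. The work goes in short steps, Python scripts to look and compute and a shell command to move; the robot and the scene stay as the last step left them, time stands still between calls to the robot, and variables do not carry over. Pictures are saved under pics/ and viewed, and the job is handed in when it is done.

```bash
mkdir -p pics
python3 - <<'E'
from bench import manip
import cv2
print(manip.get_obs()); print(manip.grasp_offset)
for n in ["side","top","wrist"]:
    print(n,manip.calibration(n))
    im=manip.capture(n); cv2.imwrite(f"pics/{n}0.png",im[:,:,::-1])
E
```

```text
{'t': 0.0, 'joint_positions': array([ 6.64371610e+01,  7.51538105e+00,  8.53291654e+01,  1.03306740e-05,
        8.72620878e+01, -4.89252033e+00]), 'qvel': array([ 0.07115604,  0.02664911,  0.0060985 , -0.04945352,  0.10298318,
        0.10191531]), 'tau': array([-6.21837953e-04, -5.59830594e+01, -4.91763747e+01,  7.68582872e-02,
        3.57072044e-02, -2.47348516e-04]), 'ee_pos': array([0.19195446, 0.56822297, 0.40368538]), 'orientation': array([-9.01062448e+01,  9.10477365e-03, -1.86703276e+01]), 'wrist_force': array([-0.42451392,  0.18924702, -0.37533475]), 'ft_torque': array([-0.01441211, -0.00991076,  0.0367087 ]), 'opening': 0.09322109105722003}
0.1673
side {'vfov': 54.73506164137977, 'cx': 257.6104661176841, 'cy': 190.24329591301122, 'origin': array([ 0.31739652, -0.60027767,  0.65097231]), 'attitude': array([ 52.35450654,  -1.10875754, -21.50155526])}
top {'vfov': 53.0835663609183, 'cx': 248.44929332966373, 'cy': 192.8901843988327, 'origin': array([0.39569974, 0.04114176, 1.04983439]), 'attitude': array([ 11.2804476 ,   0.45943441, -88.96169857])}
wrist {'vfov': 59.14435502477303, 'cx': 252.44662942702342, 'cy': 197.2204676684012, 'origin': array([0.12592741, 0.5910471 , 0.38275841]), 'attitude': array([-1.43609083e+01,  5.36769631e-02,  7.13811054e+01])}
```

View pics/top0.png

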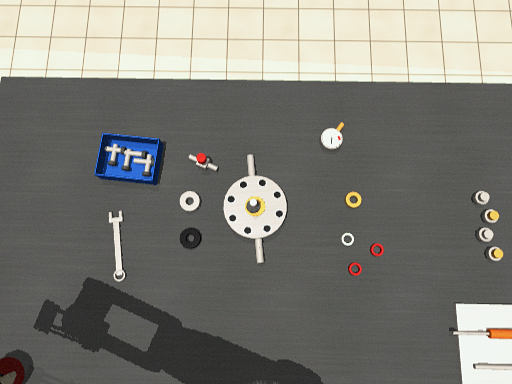

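View pics/side0.png

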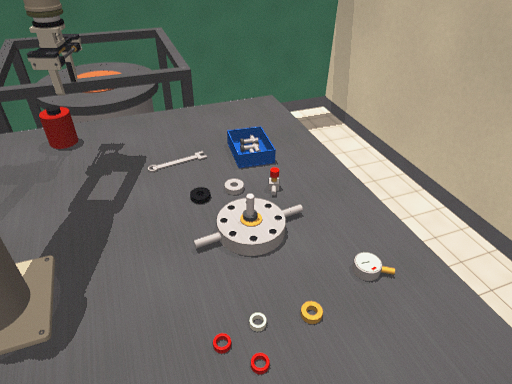

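View pics/wrist0.png

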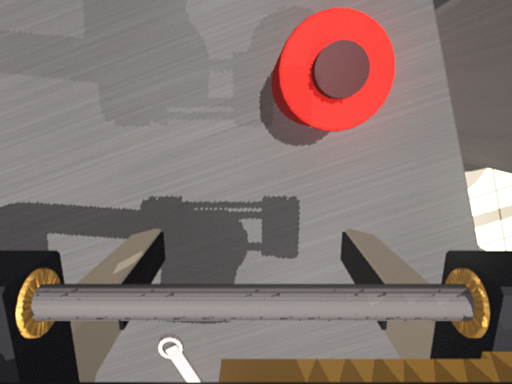

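```bash
cat > h.py <<'E'
import numpy as np, cv2
from bench import manip
from scipy.spatial.transform import Rotation as R
def cal(n):
    c=manip.calibration(n); f=192/np.tan(np.radians(c['vfov']/2))
    return f,c['cx'],c['cy'],np.array(c['origin']),R.from_euler('xyz',c['attitude'],degrees=True).as_matrix()
def ray(c,u,v):
    f,cx,cy,o,M=c
    d=M@np.array([(u-cx)/f,-(v-cy)/f,-1.]); return o,d/np.linalg.norm(d)
def onz(c,u,v,z):
    o,d=ray(c,u,v); return o+d*(z-o[2])/d[2]
def proj(c,P):
    f,cx,cy,o,M=c; q=M.T@(np.asarray(P,float)-o); return np.array([cx+f*q[0]/-q[2], cy-f*q[1]/-q[2]])
def tri(c1,p1,c2,p2):
    o1,d1=ray(c1,*p1);o2,d2=ray(c2,*p2)
    A=np.stack([d1,-d2],1); s=np.linalg.lstsq(A,o2-o1,rcond=None)[0]
    a=o1+d1*s[0]; b=o2+d2*s[1]; return (a+b)/2, np.linalg.norm(a-b)
def ellipse_pts(c,P,r,n=60):
    a=np.linspace(0,2*np.pi,n); return np.array([proj(c,P+r*np.array([np.cos(t),np.sin(t),0])) for t in a])
def rel(P,off=None):
    "shift in tool cm (x,y,z) to bring grasp point to P"
    o=manip.get_obs(); M=R.from_euler('xyz',o['orientation'],degrees=True).as_matrix()
    g=o['ee_pos']+M[:,1]*manip.grasp_offset
    return M.T@(np.asarray(P)-g)*100
E
python3 - <<'E'
from h import *
t=cal('top'); s=cal('side')
im=cv2.imread('pics/top0.png'); im2=cv2.imread('pics/side0.png')
for n,tp,sp,h in [('steel',(190,201),(234,186),.018),('black',(190,238),(200,195),.018),('brass',(353.5,199.5),(312,312),.016),('white',(347.5,239),(258,321),.014),('spindle tip',(253.5,203),(250,197),.11),('valve',(201,158),(275,173),.064),('gauge',(331,139),(368,265),.028),('head',(255,206),(252,222),.04),('handle+',(251,156),(300,210),.03),('handle-',(260,262),(196,243),.03)]:
    print(n,onz(t,*tp,h).round(4),onz(s,*sp,h).round(4),tri(t,tp,s,sp))
o=np.hstack([cv2.resize(im[120:300,160:400],None,fx=3,fy=3,interpolation=2)])
cv2.imwrite('pics/topz.png',o)
cv2.imwrite('pics/sidez.png',cv2.resize(im2[150:384,140:400],None,fx=2.5,fy=2.5,interpolation=2))
E
```

```text
steel [0.5761 0.2122 0.018 ] [0.574  0.2001 0.018 ] (array([0.5782681 , 0.214029  , 0.00698232]), np.float64(0.00041370994325044114))
black [0.4756 0.2074 0.018 ] [0.4737 0.1931 0.018 ] (array([0.47676155, 0.20950012, 0.00494747]), np.float64(0.0003252518001349208))
brass [ 0.5881 -0.2336  0.016 ] [ 0.5873 -0.2415  0.016 ] (array([ 0.59045535, -0.23627585,  0.00689057]), np.float64(0.0013688125477006425))
white [ 0.4806 -0.2143  0.014 ] [ 0.4808 -0.2211  0.014 ] (array([ 0.48201481, -0.21641196,  0.00634842]), np.float64(0.001575457774708088))
spindle tip [0.5576 0.0391 0.11  ] [0.5581 0.0306 0.11  ] (array([0.56001084, 0.03880859, 0.10299739]), np.float64(0.0023390987315999616))
valve [0.6849 0.1808 0.064 ] [0.6806 0.1597 0.064 ] (array([0.69103269, 0.18321838, 0.04584665]), np.float64(0.0015624287217625562))
gauge [ 0.7561 -0.174   0.028 ] [ 0.754  -0.1866  0.028 ] (array([ 0.76217984, -0.17739324,  0.01433715]), np.float64(0.002564265578537189))
head [0.5617 0.0348 0.04  ] [0.5597 0.0197 0.04  ] (array([0.56477551, 0.03457089, 0.0254245 ]), np.float64(0.0014129131793792723))
handle+ [0.7028 0.0479 0.03  ] [0.6957 0.0296 0.03  ] (array([0.70761766, 0.04816522, 0.01167333]), np.float64(0.0013927595391980726))
handle- [0.4155 0.0195 0.03  ] [0.4173 0.008  0.03  ] (array([0.41737936, 0.0190357 , 0.01893525]), np.float64(0.0034419633890772697))
```

View pics/topz.png

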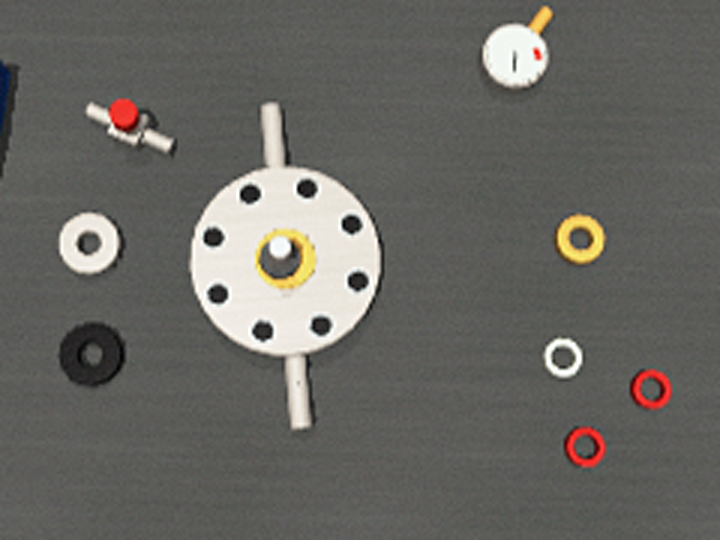

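View pics/sidez.png

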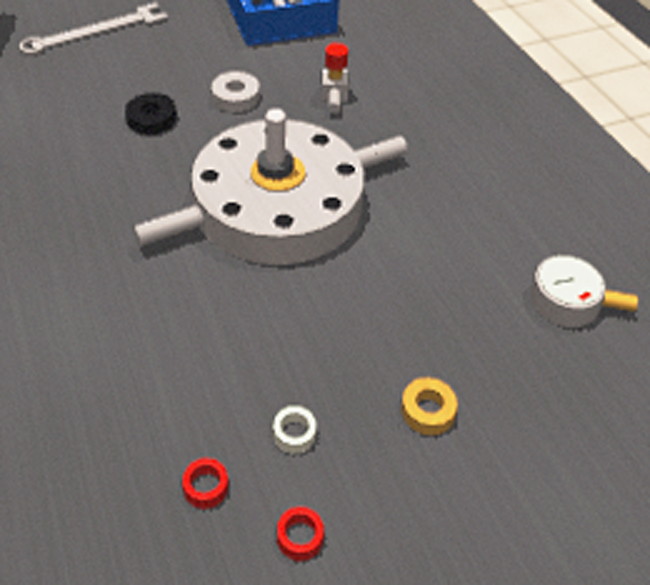

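```bash
python3 -m handwheel '[[[0,0,0,-0.109],[0,0,0,-0.109],[0,0,0,-0.108],[3,0,-3,0],[3,0,-3,0],[3,0,-3,0],[3,0,-3,0],[3,0,-3,0],[3,0,-3,0],[3,0,-3,0],[3,0,-3,0],[3,0,-3,0],[3,0,-3,0],[3,0,-3,0],[3,0,-2.5,0],[2.5,0,0,0],[0,0,0,0]]]' 9.3 20
python3 - <<'E'
from h import *
print(cal('wrist')[3:],manip.get_obs()['ee_pos'])
cv2.imwrite('pics/w1.png',manip.capture('wrist')[:,:,::-1])
print(rel([.577,.213,.15]))
E
```

```text
t: 1.85
ee_pos: [0.5791, 0.212, 0.4036]
orientation: [-90.0, 0.0, -0.2]
wrist_force: [-0.9, 0.1, -0.6]
opening: 0.0928
(array([0.50950746, 0.21294125, 0.3826284 ]), array([[ 1.87787729e-03, -9.68818836e-01, -2.47763066e-01],
       [ 9.99998055e-01,  1.96855792e-03, -1.18267621e-04],
       [ 6.02315844e-04, -2.47762362e-01,  9.68820649e-01]])) [0.57913828 0.21197988 0.40364298]
[-0.04386456  8.6357146   0.03006025]
```

View pics/w1.png

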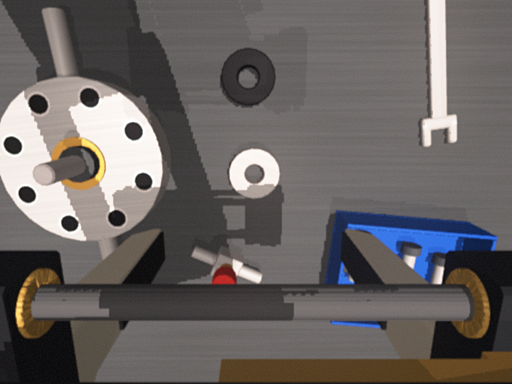

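Run:
```python
from h import *
w=cal('wrist'); im=cv2.imread('pics/w1.png'); g=im.min(2)
cv2.imwrite('pics/w1z.png',cv2.resize(im[130:215,0:300],None,fx=2.6,fy=2.6,interpolation=2))
m=(g>190).astype('uint8'); m[:,:200]=0;m[:,300:]=0;m[:140]=0;m[205:]=0
cs,_=cv2.findContours(m,cv2.RETR_CCOMP,cv2.CHAIN_APPROX_NONE)
for c in cs:
    if len(c)>20:
        e=cv2.fitEllipse(c); print(len(c),e, onz(w,*e[0],.018).round(4))
print(w[0],proj(w,[.577,.213,.018]),'expected diam px',w[0]*.056/.36)
```

```text
184 ((253.5252227783203, 169.64968872070312), (38.49420166015625, 49.376853942871094), 81.54696655273438) [0.5702 0.2151 0.018 ]
338.36358968831405 [251.61767113 175.81974737] expected diam px 52.63433617373774
```

View pics/w1z.png

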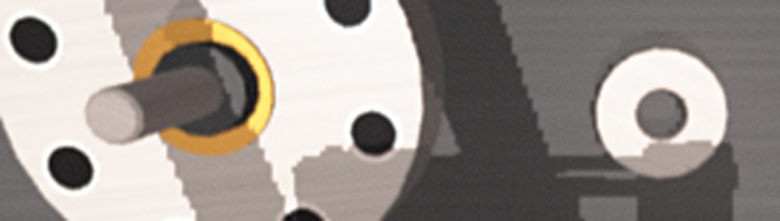

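Run:
```python
from h import *
w=cal('wrist'); im=cv2.imread('pics/w1.png'); g=im.min(2)
m=(g>128).astype('uint8'); m[:,:200]=0;m[:,300:]=0;m[:140]=0;m[205:]=0
cs,_=cv2.findContours(m,cv2.RETR_CCOMP,cv2.CHAIN_APPROX_NONE)
for c in cs:
    if len(c)>20:
        e=cv2.fitEllipse(c); print(len(c),e, onz(w,*e[0],.018).round(4), rel(onz(w,*e[0],.018)))
```

```text
139 ((254.0626220703125, 172.7454833984375), (48.505393981933594, 50.324092864990234), 83.23899841308594) [0.5736 0.2157 0.018 ] [-0.36299294 21.83616367  0.30214688]
55 ((254.13467407226562, 173.5111541748047), (19.42658233642578, 20.167081832885742), 74.67068481445312) [0.5744 0.2158 0.018 ] [-0.27820182 21.83601855  0.31019277]
```

```bash
python3 -m handwheel '[[[-0.3,3,0.3,0],[0,3.5,0,0],[0,3.5,0,0],[0,2,0,0],[0,0,0,0]]]' 8 20
python3 - <<'E'
from h import *
w=cal('wrist')
im=manip.capture('wrist')[:,:,::-1].copy();cv2.imwrite('pics/w2.png',im)
for z in (.018,):
    for r in (.028,.011):
        p=ellipse_pts(w,np.array([.574,.2157,z]),r); cv2.polylines(im,[np.round(p*8).astype(int)],False,(0,0,255),1,cv2.LINE_AA,3)
o=manip.get_obs()
p=proj(w,o['ee_pos']+[0,0,-.1673]);print(p)
cv2.imwrite('pics/w2d.png',im)
E
```

```text
t: 2.4
ee_pos: [0.5715, 0.2168, 0.2805]
orientation: [-90.1, 0.4, 0.1]
wrist_force: [-0.2, -0.6, 0.8]
opening: 0.0801
[251.36990389 270.52435928]
```

View pics/w2d.png

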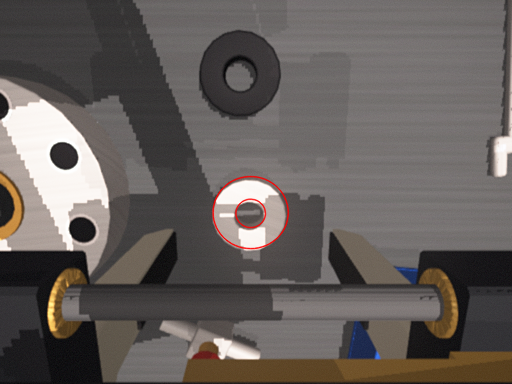

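```bash
cat >> h.py <<'E'
def ringfit(im,w,box,thr,z,ch='min',inv=False):
    g=im.min(2) if ch=='min' else ch
    m=(g>thr).astype('uint8'); k=np.zeros_like(m); x0,y0,x1,y1=box; k[y0:y1,x0:x1]=m[y0:y1,x0:x1]
    cs,_=cv2.findContours(k,cv2.RETR_CCOMP,cv2.CHAIN_APPROX_NONE)
    for c in cs:
        if len(c)>30:
            e=cv2.fitEllipse(c); print(len(c),np.round(e[0],1),np.round(e[1],1), onz(w,*e[0],z).round(4), rel(onz(w,*e[0],z)).round(2))
E
python3 - <<'E'
from h import *
print([manip.get_obs()['ee_pos'] for _ in range(3)])
w=cal('wrist'); ringfit(cv2.imread('pics/w2.png'),w,(205,165,300,260),128,.018)
E
```

```text
[array([0.57252239, 0.2169923 , 0.28319629]), array([0.57252239, 0.2169923 , 0.28319629]), array([0.57252239, 0.2169923 , 0.28319629])]
202 [248.6 214.6] [70.2 71.5] [0.578 0.215 0.018] [ 0.65  9.79 -0.18]
85 [248.6 215.5] [28.2 31.1] [0.5787 0.215  0.018 ] [ 0.72  9.79 -0.18]
```

```bash
python3 -m handwheel '[[[0,0,0,0],[0,0,0,0]]]'
python3 - <<'E'
from h import *
for i in range(2):
    w=cal('wrist'); o=manip.get_obs(); print(w[3],o['ee_pos'],o['orientation'],np.abs(o['qvel']).max())
    im=manip.capture('wrist')[:,:,::-1].copy(); cv2.imwrite('pics/w3.png',im)
    ringfit(im,w,(205,165,300,260),128,.018)
E
```

```text
t: 2.65
ee_pos: [0.5746, 0.217, 0.2872]
orientation: [-89.9, -0.2, 0.0]
wrist_force: [-0.0, 0.6, -0.2]
opening: 0.0799
[0.50510453 0.21777359 0.26589628] [0.57464645 0.21702175 0.28719762] [-8.99411120e+01 -1.94524936e-01  3.45408447e-02] 0.22305578430565332
198 [247.5 204.3] [69.2 70. ] [0.5752 0.2146 0.018 ] [-0.04 10.17 -0.25]
84 [247.5 205.9] [28.3 30.5] [0.5764 0.2146 0.018 ] [ 0.09 10.17 -0.25]
[0.50512695 0.21768276 0.26574532] [0.57467125 0.21688903 0.28699738] [-8.99497761e+01 -1.85549351e-01  2.61823388e-02] 0.33282573855685826
199 [247.6 204.4] [69.2 70. ] [0.5752 0.2146 0.018 ] [-0.02 10.14 -0.24]
82 [247.6 206. ] [28.2 30.5] [0.5765 0.2146 0.018 ] [ 0.11 10.14 -0.24]
```

```bash
python3 -m handwheel '[[[0.05,3,-0.2,0],[0,3,0,0],[0,2.2,0,0],[0,1,0,0],[0,0.5,0,0],[0,0,0,0],[0,0,0,0],[0,0,0,0]]]' 8 20
python3 - <<'E'
from h import *
w=cal('wrist')
im=manip.capture('wrist')[:,:,::-1].copy(); cv2.imwrite('pics/w4.png',im)
E
```

```text
t: 3.55
ee_pos: [0.5753, 0.2147, 0.1894]
orientation: [-90.0, -0.1, 0.0]
wrist_force: [0.0, -0.4, 0.3]
opening: 0.0798
```

View pics/w4.png

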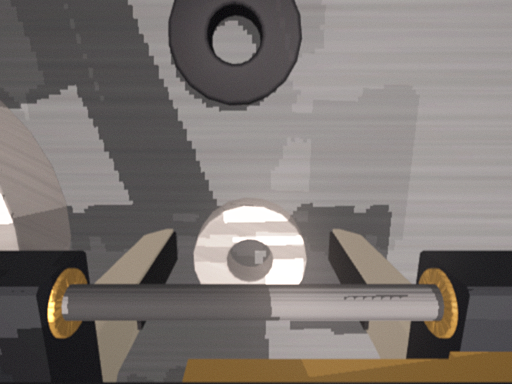

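```bash
python3 -m handwheel '[[[0,0,0,0],[0,0,0,0],[0,0,0,0],[0,0,0,0],[0,0,0,0],[0,0,0,0]]]' 4.5 25
python3 - <<'E'
from h import *
w=cal('wrist'); o=manip.get_obs();print(o['ee_pos'],o['opening'],o['wrist_force'])
im=manip.capture('wrist')[:,:,::-1].copy(); cv2.imwrite('pics/w5.png',im)
ringfit(im,w,(180,190,330,285),140,.018)
E
```

```text
t: 4.2
ee_pos: [0.5746, 0.2144, 0.1878]
orientation: [-90.0, 0.0, 0.0]
wrist_force: [1.0, -0.1, 1.3]
opening: 0.0547
[0.57461621 0.21444777 0.187788  ] 0.05465742997887959 [ 1.04131263 -0.09386462  1.31602312]
43 [260.3 259.3] [10.2 16.1] [0.5737 0.2192 0.018 ] [-0.09  0.25  0.47]
583 [260.9 235.4] [ 98.5 136.1] [0.5616 0.2194 0.018 ] [-1.3   0.25  0.5 ]
```

View pics/w5.png

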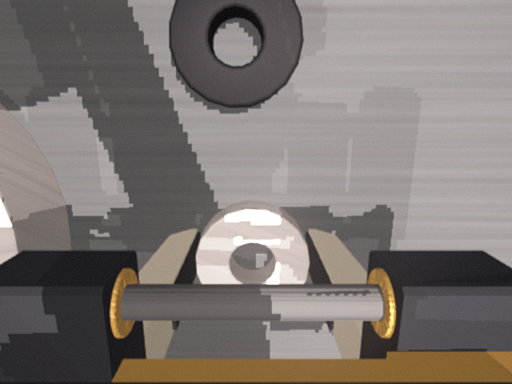

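```bash
python3 - <<'E'
from h import *
w=cal('wrist')
im=cv2.imread('pics/w5.png')
print(proj(w,[.5746,.2144,.018]))
for p in [(252,262),(252,201),(230,262),(275,262)]: print(onz(w,*p,.018))
for P,c in [((.5746,.2144,.018),(0,0,255))]:
    for r in (.028,.011):
        p=ellipse_pts(w,np.array(P),r); cv2.polylines(im,[np.round(p*8).astype(int)],False,c,1,cv2.LINE_AA,3)
cv2.imwrite('pics/w5d.png',cv2.resize(im[180:300,150:350],None,fx=3.5,fy=3.5))
E
python3 -m handwheel '[[[0,-1,0,0],[0,-2,0,0],[0,-3,0,0],[0,-4,0,0],[0,-4,0,0],[0,-1,0,0],[0,0,0,0],[0,0,0,0]]]'
```

```text
[250.28609258 261.08333071]
[0.57507418 0.21521776 0.018     ]
[0.54493051 0.21519696 0.018     ]
[0.57508033 0.20471799 0.018     ]
[0.57506775 0.22619626 0.018     ]
t: 5.05
ee_pos: [0.574, 0.2144, 0.3356]
orientation: [-90.0, 0.2, 0.0]
wrist_force: [-0.7, -0.2, -3.5]
opening: 0.055
```

View pics/w5d.png

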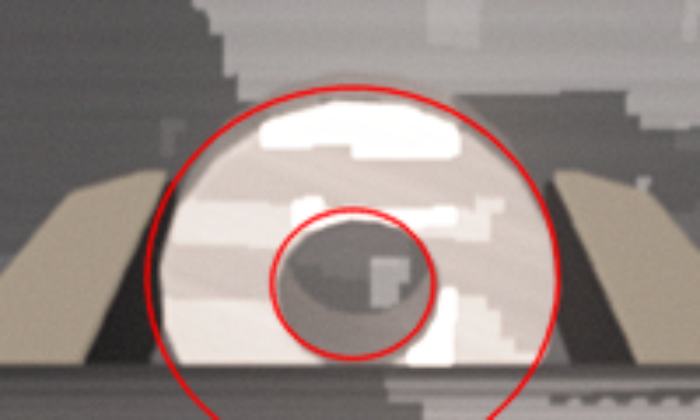

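```bash
python3 -m handwheel '[[[0.6,0,-2,0],[1,0,-4,0],[1,0,-4,0],[1,0,-4,0],[0,0,-2.5,0],[0,0,-1,0],[0,0,0,0],[0,0,0,0],[0,0,0,0]]]'
python3 - <<'E'
from h import *
w=cal('wrist'); o=manip.get_obs();print(o['ee_pos'],w[3],np.abs(o['qvel']).max())
im=manip.capture('wrist')[:,:,::-1].copy(); cv2.imwrite('pics/w6.png',im)
E
```

```text
t: 5.95
ee_pos: [0.6104, 0.0409, 0.337]
orientation: [-90.0, 0.1, 0.1]
wrist_force: [0.0, 0.3, -4.6]
opening: 0.0549
[0.61035315 0.0408955  0.33699599] [0.5407172  0.04158521 0.31602661] 0.3063202464701631
```

View pics/w6.png

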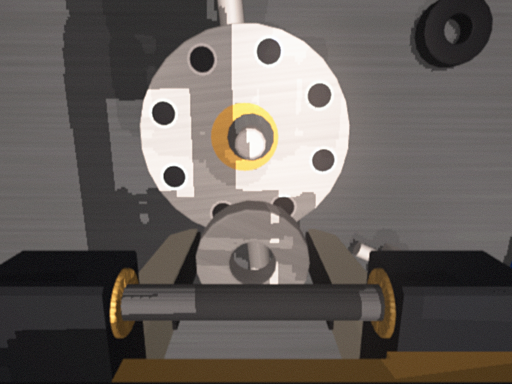

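Run:
```python
from h import *
w=cal('wrist')
im=cv2.imread('pics/w6.png')
cv2.imwrite('pics/w6z.png',cv2.resize(im[95:180,200:295],None,fx=7,fy=7,interpolation=2))
for u,v,z in [(251,142,.110),(245,128,.04),(244,137,.041)]: print(onz(w,u,v,z))
```

```text
[0.55915664 0.04105728 0.11      ]
[0.55428372 0.0360543  0.04      ]
[0.56132795 0.03525134 0.041     ]
```

View pics/w6z.png

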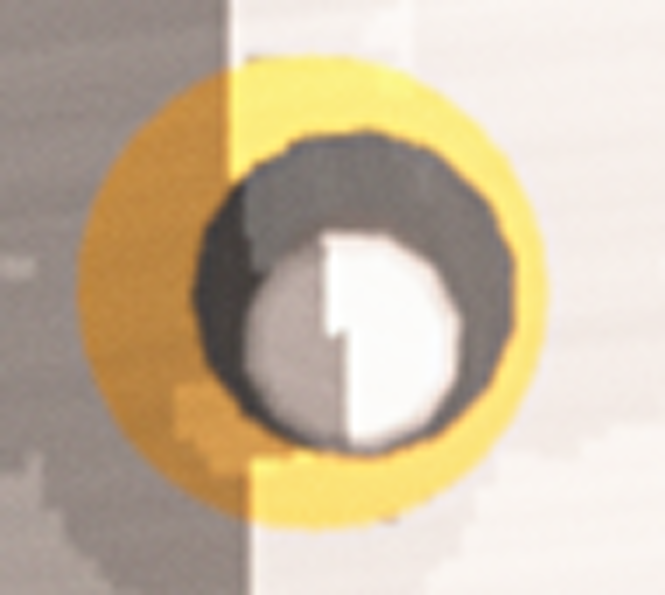

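Run:
```python
from h import *
w=cal('wrist'); o=manip.get_obs(); print(o['ee_pos'],o['orientation'])
print('tip',onz(w,250.1,142.9,.1085),'shoulder',onz(w,250.3,136.4,.056))
im=cv2.imread('pics/w6.png')
# ring top z relative: tcp z at grasp .1878 -> top .018 => tcp-.1698
zt=o['ee_pos'][2]-.1698
P=np.array([o['ee_pos'][0],o['ee_pos'][1],zt]); print(P,proj(w,P))
k=im.copy()
for r in (.028,.011):
    p=ellipse_pts(w,P,r); cv2.polylines(k,[np.round(p*8).astype(int)],False,(0,0,255),1,cv2.LINE_AA,3)
cv2.imwrite('pics/w6r.png',cv2.resize(np.hstack([im[195:295,190:320],k[195:295,190:320]]),None,fx=3,fy=3,interpolation=2))
```

```text
[0.61044051 0.04090151 0.33730681] [-8.99791029e+01  3.53946349e-02  1.02906597e-01]
tip [0.55983443 0.04050629 0.1085    ] shoulder [0.55974805 0.04038063 0.056     ]
[0.61044051 0.04090151 0.16750681] [250.17433725 261.31811943]
```

View pics/w6r.png

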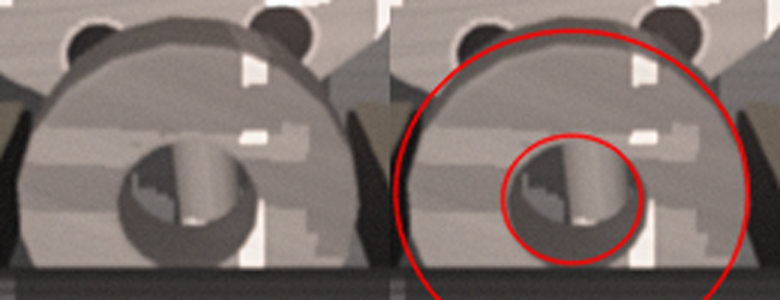

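```bash
python3 -m handwheel '[[[-2,0,-0.12,0],[-2,0.5,0,0],[-1.13,0.5,0,0],[0,0.5,0,0],[0,0.5,0,0],[0,0,0,0],[0,0,0,0],[0,0,0,0]]]'
python3 - <<'E'
from h import *
w=cal('wrist'); o=manip.get_obs();print(o['ee_pos'],o['orientation'])
im=manip.capture('wrist')[:,:,::-1].copy(); cv2.imwrite('pics/w7.png',im)
im2=manip.capture('side')[:,:,::-1].copy(); cv2.imwrite('pics/s7.png',im2)
cv2.imwrite('pics/c7.png',np.hstack([cv2.resize(im[190:290,180:330],None,fx=3,fy=3),cv2.resize(im2[150:250,200:300],None,fx=3,fy=3)]))
E
```

```text
t: 6.8
ee_pos: [0.5598, 0.0384, 0.318]
orientation: [-90.0, -0.0, 0.0]
wrist_force: [0.0, -0.1, -3.5]
opening: 0.0548
[0.55978587 0.03838269 0.31795914] [-9.00003885e+01 -2.28476713e-02  1.53017583e-02]
```

View pics/c7.png

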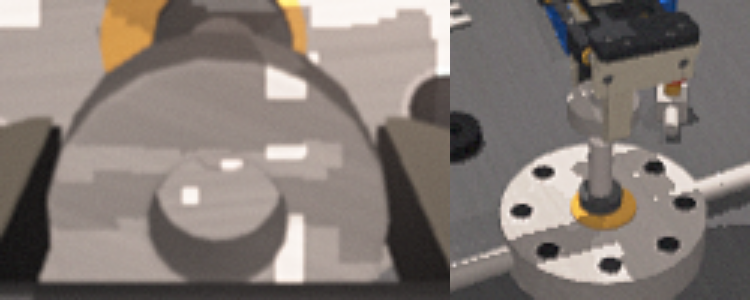

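```bash
python3 -m handwheel '[[[-0.05,0.3,0.08,0],[0,0.3,0,0],[0,0.3,0,0],[0,0.3,0,0],[0,0.2,0,0],[0,0,0,0],[0,0,0,0]]]'
python3 - <<'E'
from h import *
o=manip.get_obs();print(o['ee_pos'],o['orientation'])
im=manip.capture('wrist')[:,:,::-1].copy(); cv2.imwrite('pics/w8.png',im)
cv2.imwrite('pics/c8.png',np.hstack([cv2.resize(im[190:290,180:330],None,fx=5,fy=5)]))
E
```

```text
t: 7.6
ee_pos: [0.5588, 0.0391, 0.3037]
orientation: [-90.0, 0.0, 0.0]
wrist_force: [-1.4, 0.6, -3.1]
opening: 0.0551
[0.55883709 0.03909515 0.30374997] [-9.00029434e+01  1.55113787e-03  9.44533020e-03]
```

View pics/c8.png

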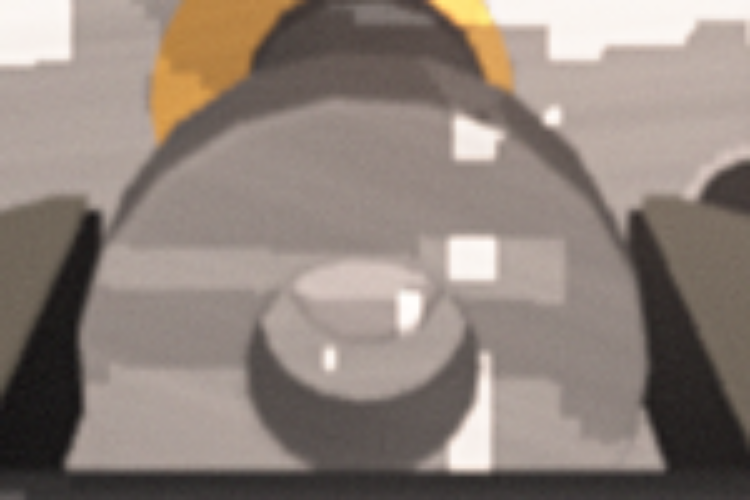

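```bash
python3 -m handwheel '[[[0,0.2,0,0],[0,0.2,0,0],[0,0.2,0,0],[0,0.2,0,0],[0,0.2,0,0],[0,0,0,0]]]'; python3 -c "
from h import *
o=manip.get_obs();print(o['ee_pos'],o['orientation'],o['wrist_force'],o['ft_torque'])"
```

```text
t: 8.25
ee_pos: [0.5587, 0.0391, 0.2933]
orientation: [-90.0, 0.0, 0.0]
wrist_force: [0.1, -1.0, -3.6]
opening: 0.0549
[0.55866699 0.03912667 0.29325376] [-8.99970073e+01  4.10756444e-02  1.12870651e-02] [ 0.05639346 -1.0255411  -3.59037304] [0.02634205 0.00091682 0.01455468]
```

```bash
python3 -m handwheel '[[[0,0.3,0,0],[0,0.3,0,0],[0,0.4,0,0],[0,0.4,0,0],[0,0.4,0,0],[0,0.4,0,0],[0,0,0,0]]]'; python3 -c "
from h import *
o=manip.get_obs();print(o['ee_pos'],o['orientation'],o['wrist_force'],o['ft_torque'])"
```

```text
t: 8.95
ee_pos: [0.5585, 0.0391, 0.2708]
orientation: [-90.0, 0.1, 0.0]
wrist_force: [0.1, -0.5, -3.9]
opening: 0.0549
[0.55848087 0.0391225  0.27080316] [-8.99989870e+01  8.13696552e-02  1.30173288e-02] [ 0.13695781 -0.49149886 -3.89762107] [0.05360277 0.06474679 0.02297403]
```

```bash
python3 -m handwheel '[[[0,0.3,0,0],[0,0.4,0,0],[0,0.4,0,0],[0,0.4,0,0],[0,0.3,0,0],[0,0.2,0,0],[0,0.2,0,0],[0,0.2,0,0],[0,0,0,0],[0,0,0,0]]]'; python3 -c "
from h import *
o=manip.get_obs();print(o['ee_pos'],o['orientation'],o['wrist_force'],o['ft_torque'])"
```

```text
t: 9.95
ee_pos: [0.5589, 0.0391, 0.2478]
orientation: [-90.0, -0.0, 0.0]
wrist_force: [0.3, 0.9, -3.1]
opening: 0.055
[0.55885373 0.03911546 0.24778008] [-9.00000991e+01 -2.91350719e-03  9.04449432e-03] [ 0.31829305  0.8988898  -3.11382204] [0.06112129 0.01154751 0.01081068]
```

Near the shoulder (contact expected at TCP ≈ 0.244).

```bash
python3 -m handwheel '[[[0,0.15,0,0],[0,0.15,0,0],[0,0.1,0,0],[0,0,0,0],[0,0,0,0]]]'; python3 -c "
from h import *
o=manip.get_obs();print(o['ee_pos'],o['wrist_force'],o['ft_torque'])"
```

```text
t: 10.45
ee_pos: [0.5589, 0.0391, 0.2438]
orientation: [-90.0, -0.0, 0.0]
wrist_force: [-0.7, 1.2, -3.4]
opening: 0.0547
[0.55887248 0.0391212  0.24383182] [-0.71124921  1.20428015 -3.4150703 ] [-0.06194191  0.07294503 -0.0273531 ]
```

```bash
python3 -m handwheel '[[[0,0.1,0,0],[0,0.1,0,0],[0,0,0,0],[0,0,0,0]]]'; python3 -c "
from h import *
o=manip.get_obs();print(o['ee_pos'],o['wrist_force'],o['ft_torque'])"
```

```text
t: 10.85
ee_pos: [0.5589, 0.0391, 0.2421]
orientation: [-90.0, -0.0, 0.0]
wrist_force: [-3.5, -0.0, 5.2]
opening: 0.0547
[0.55891298 0.03914442 0.24209839] [-3.47442204 -0.02097655  5.17828745] [-0.00787783  0.66904351  0.0211549 ]
```

```bash
python3 -m handwheel '[[[0,-0.1,0,0],[0,0,0,0],[0,0,0,0],[0,0,0,0],[0,0,0,0],[0,0,0,0]]]' 8 20
python3 - <<'E'
from h import *
o=manip.get_obs();print(o['ee_pos'],o['opening'],o['wrist_force'])
im=manip.capture('side')[:,:,::-1].copy(); 
im2=manip.capture('wrist')[:,:,::-1].copy(); 
cv2.imwrite('pics/c9.png',np.hstack([cv2.resize(im[150:270,180:330],None,fx=3,fy=3),cv2.resize(im2[180:300,180:330],None,fx=2,fy=3)]))
E
```

```text
t: 11.45
ee_pos: [0.5588, 0.0391, 0.2427]
orientation: [-90.0, 0.0, 0.0]
wrist_force: [-0.4, 0.3, -0.8]
opening: 0.0797
[0.55882966 0.03913864 0.24266461] 0.07966955822382589 [-0.42768293  0.33994549 -0.79018025]
```

View pics/c9.png

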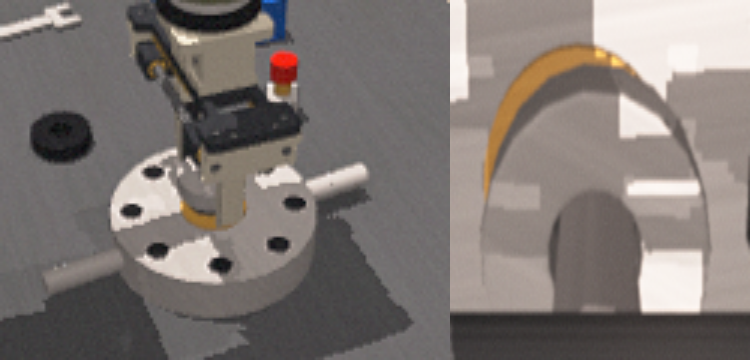

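```bash
python3 -m handwheel '[[[0,-1,0,0],[0,-2.5,0,0],[0,-3.5,0,0],[0,-3,0,0],[0,-1,-2,0],[0.6,0,-4,0],[0.6,0,-4.5,0],[0.6,0,-4.5,0],[0.6,0,-4.5,0],[0.6,0,-4,0],[0,0,-2.5,0],[0,0,-1,0],[0,0,0,0],[0,0,0,0],[0,0,0,0],[0,0,0,0]]]' 7.5
python3 - <<'E'
from h import *
w=cal('wrist');o=manip.get_obs();print(o['ee_pos'],np.abs(o['qvel']).max())
im=manip.capture('wrist')[:,:,::-1].copy();cv2.imwrite('pics/w10.png',im)
im=manip.capture('side')[:,:,::-1].copy();cv2.imwrite('pics/s10.png',cv2.resize(im[150:300,180:330],None,fx=4,fy=4))
E
```

```text
t: 13.15
ee_pos: [0.5891, -0.2295, 0.3529]
orientation: [-90.0, -0.0, 0.1]
wrist_force: [-0.8, 0.2, 0.3]
opening: 0.0755
[ 0.58907795 -0.22946741  0.35293721] 0.196168448442803
```

View pics/w10.png

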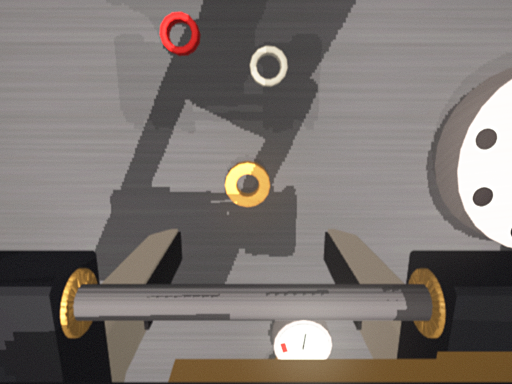

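View pics/s10.png

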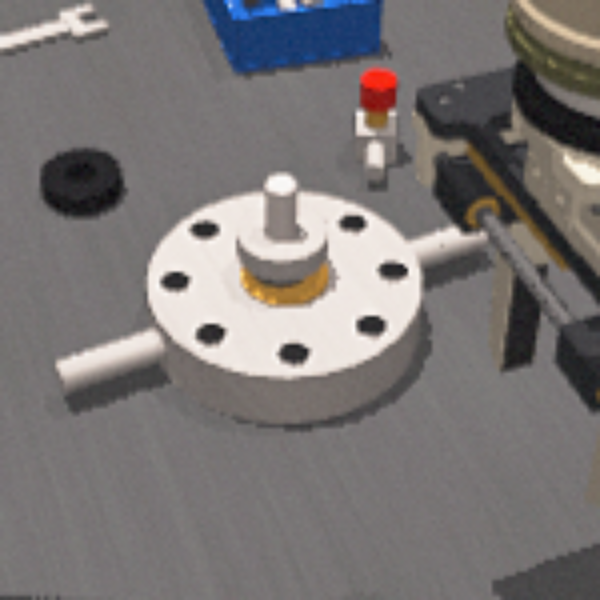

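```bash
cat >> h.py <<'E'
def satur(im):
    i=im.astype(int); return np.clip(i[:,:,2]-i[:,:,0],0,255).astype('uint8')
E
python3 - <<'E'
from h import *
w=cal('wrist');im=cv2.imread('pics/w10.png')
ringfit(im,w,(210,145,290,225),60,.016,ch=satur(im))
ringfit(im,w,(240,35,300,95),150,.014)
E
```

```text
Traceback (most recent call last):
  File "h.py", line 26, in ringfit
    g=im.min(2) if ch=='min' else ch
                   ^^^^^^^^^
ValueError: The truth value of an array with more than one element is ambiguous. Use a.any() or a.all()
```

```bash
sed -i "s/if ch=='min' else/if isinstance(ch,str) else/" h.py
python3 - <<'E'
from h import *
w=cal('wrist');im=cv2.imread('pics/w10.png')
ringfit(im,w,(210,145,290,225),60,.016,ch=satur(im))
ringfit(im,w,(240,35,300,95),150,.014)
E
```

```text
128 [247.  183.9] [44.7 45.2] [ 0.5874 -0.2339  0.016 ] [-0.17 16.96 -0.41]
59 [247.2 183.7] [19.7 22.1] [ 0.5872 -0.2337  0.016 ] [-0.19 16.96 -0.38]
107 [268.2  65.2] [36.1 38.6] [ 0.4809 -0.215   0.014 ] [-10.82  17.16   1.49]
76 [268.2  65.3] [25.8 27.7] [ 0.4809 -0.215   0.014 ] [-10.81  17.16   1.5 ]
```

```bash
python3 -m handwheel '[[[-0.2,2.5,-0.45,0],[0,3,0,0],[0,2,0,0],[0,0,0,0],[0,0,0,0],[0,0,0,0]]]' 7
python3 - <<'E'
from h import *
w=cal('wrist');o=manip.get_obs();print(o['ee_pos'],np.abs(o['qvel']).max())
im=manip.capture('wrist')[:,:,::-1].copy();cv2.imwrite('pics/w11.png',im)
ringfit(im,w,(190,145,320,275),60,.016,ch=satur(im))
E
```

```text
t: 13.85
ee_pos: [0.5876, -0.2355, 0.2797]
orientation: [-90.1, -0.1, 0.0]
wrist_force: [0.1, 0.3, 0.7]
opening: 0.0704
[ 0.58757494 -0.23548474  0.2797377 ] 0.39997530248622376
165 [254.1 205.1] [57.3 58.3] [ 0.5869 -0.2335  0.016 ] [-0.14  9.66  0.25]
70 [254.1 204.5] [22.6 27.5] [ 0.5864 -0.2335  0.016 ] [-0.19  9.66  0.25]
```

```bash
python3 -m handwheel '[[[-0.1,2.5,0.15,0],[0,2.5,0,0],[0,2,0,0],[0,1.3,0,0],[0,0.8,0,0],[0,0,0,0],[0,0,0,0]]]' 7; python3 -m handwheel '[[[0,0,0,0],[0,0,0,0],[0,0,0,0],[0,0,0,0],[0,0,0,0]]]' 3.5 20
python3 - <<'E'
from h import *
w=cal('wrist');o=manip.get_obs();print(o['ee_pos'],np.abs(o['qvel']).max())
im=manip.capture('wrist')[:,:,::-1].copy();cv2.imwrite('pics/w12.png',im)
P=np.array([o['ee_pos'][0],o['ee_pos'][1],.016]); k=im.copy()
for r in (.022,.011):
    p=ellipse_pts(w,P,r); cv2.polylines(k,[np.round(p*8).astype(int)],False,(0,0,255),1,cv2.LINE_AA,3)
cv2.imwrite('pics/w12r.png',cv2.resize(np.hstack([im[195:295,190:320],k[195:295,190:320]]),None,fx=3,fy=3,interpolation=2))
E
```

```text
t: 14.6
ee_pos: [0.5865, -0.2342, 0.1879]
orientation: [-90.0, -0.1, 0.0]
wrist_force: [0.2, -1.5, -0.1]
opening: 0.0699
t: 15.1
ee_pos: [0.5859, -0.2339, 0.1869]
orientation: [-90.0, -0.0, 0.0]
wrist_force: [-0.3, 0.1, 1.1]
opening: 0.0428
[ 0.58592608 -0.23390889  0.18691414] 0.0758642781433552
```

View pics/w12r.png

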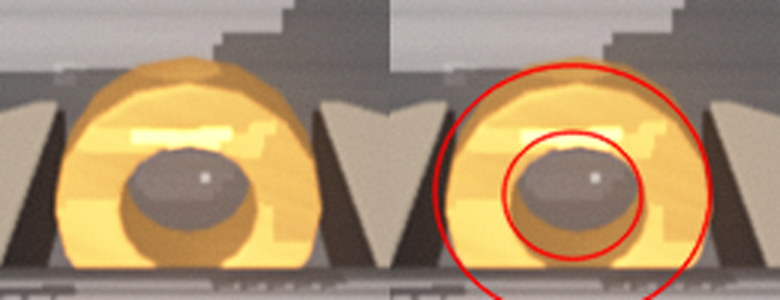

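```bash
python3 -m handwheel '[[[0,-1,0,0],[0,-2.5,0,0],[0,-3.5,0,0],[0,-3.5,0,0],[0,-2.5,1,0],[-0.5,-1.3,3.5,0],[-0.5,0,4.5,0],[-0.5,0,4.5,0],[-0.5,0,4.5,0],[-0.5,0,4.3,0],[-0.35,0,3,0],[0,0,2,0],[0,0,0,0],[0,0,0,0],[0,0,0,0],[0,0,0,0]]]'
python3 - <<'E'
from h import *
w=cal('wrist');o=manip.get_obs();print(o['ee_pos'],np.abs(o['qvel']).max(),rel([.5574,.0391,o['ee_pos'][2]]))
im=manip.capture('wrist')[:,:,::-1].copy();cv2.imwrite('pics/w13.png',im)
E
```

```text
t: 16.75
ee_pos: [0.5574, 0.038, 0.3298]
orientation: [-90.0, 0.0, -0.1]
wrist_force: [0.5, 0.8, -1.1]
opening: 0.0428
[0.557404   0.03804678 0.32978285] 0.1440312726339228 [-5.24579576e-04 -1.67300262e+01  1.05321792e-01]
```

View pics/w13.png

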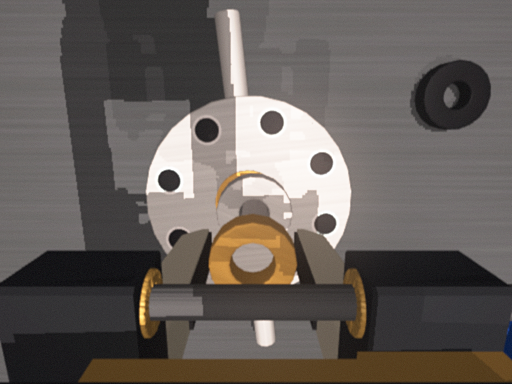

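Brass held, level. Correct y by +1 mm and approach the tip, looking through the bore.

```bash
python3 -m handwheel '[[[0,0.5,0.1,0],[0,0.6,0,0],[0,0.6,0,0],[0,0.5,0,0],[0,0.4,0,0],[0,0,0,0],[0,0,0,0],[0,0,0,0]]]'
python3 - <<'E'
from h import *
o=manip.get_obs();print(o['ee_pos'],o['orientation'])
im=manip.capture('wrist')[:,:,::-1].copy(); cv2.imwrite('pics/w14.png',im)
a=cv2.imread('pics/w8.png')
cv2.imwrite('pics/c14.png',np.hstack([cv2.resize(x[190:290,190:310],None,fx=3.3,fy=5) for x in (a,im)]))
E
```

```text
t: 17.6
ee_pos: [0.5575, 0.0402, 0.3041]
orientation: [-90.0, -0.0, 0.0]
wrist_force: [-0.8, -0.3, -1.4]
opening: 0.0429
[0.55747293 0.04015991 0.30409516] [-9.00012925e+01 -3.29931851e-02  1.61831003e-02]
```

View pics/c14.png

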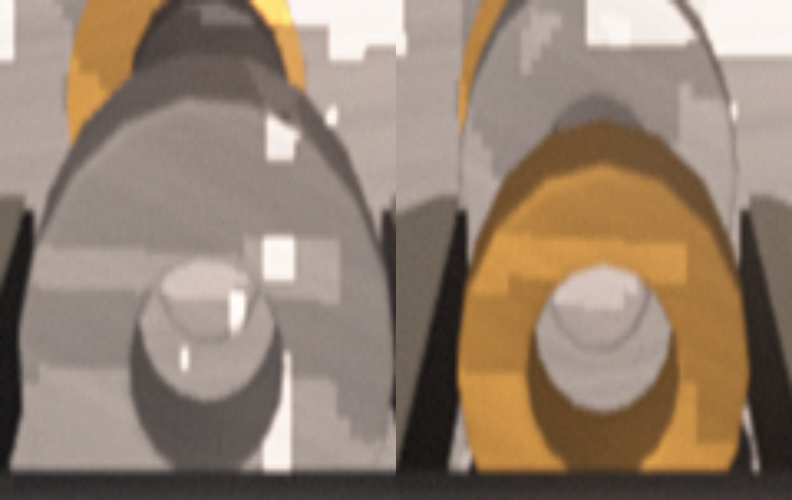

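```bash
python3 -m handwheel '[[[0,0.2,0,0],[0,0.2,0,0],[0,0.2,0,0],[0,0.2,0,0],[0,0.2,0,0],[0,0.2,0,0],[0,0,0,0]]]'; python3 -c "
from h import *
o=manip.get_obs();print(o['ee_pos'],o['orientation'],o['wrist_force'],o['ft_torque'])"
```

```text
t: 18.35
ee_pos: [0.5572, 0.0401, 0.2913]
orientation: [-90.0, 0.0, 0.0]
wrist_force: [-1.0, -0.1, -1.6]
opening: 0.0429
[0.55718021 0.04010449 0.29129148] [-9.00029007e+01  3.76958794e-02  1.11979576e-02] [-1.02481299 -0.07977163 -1.58848454] [ 0.05360169  0.02009631 -0.02289198]
```

```bash
python3 -m handwheel '[[[0,0.2,0,0],[0,0.3,0,0],[0,0.4,0,0],[0,0.4,0,0],[0,0.4,0,0],[0,0.3,0,0],[0,0.2,0,0],[0,0.2,0,0],[0,0,0,0],[0,0,0,0]]]'; python3 -c "
from h import *
o=manip.get_obs();print(o['ee_pos'],o['orientation'],o['wrist_force'],o['ft_torque'])"
```

```text
t: 19.35
ee_pos: [0.5574, 0.0401, 0.2678]
orientation: [-90.0, -0.0, 0.0]
wrist_force: [-0.2, 0.7, -2.5]
opening: 0.043
[0.55738243 0.04010618 0.26782997] [-9.00016313e+01 -8.42404187e-03  1.18805160e-02] [-0.17293827  0.7452341  -2.54597452] [0.05952979 0.00757459 0.05433475]
```

```bash
python3 -m handwheel '[[[0,0.2,0,0],[0,0.2,0,0],[0,0.15,0,0],[0,0.1,0,0],[0,0,0,0],[0,0,0,0]]]'; python3 -c "
from h import *
o=manip.get_obs();print(o['ee_pos'],o['orientation'],o['wrist_force'],o['ft_torque'])"
```

```text
t: 19.95
ee_pos: [0.5573, 0.0401, 0.2613]
orientation: [-90.0, 0.0, 0.0]
wrist_force: [-1.2, -0.9, -2.0]
opening: 0.0426
[0.55733574 0.04013907 0.2612523 ] [-8.99997053e+01  2.02239071e-04  1.24579128e-02] [-1.20922345 -0.90759326 -1.98084927] [-0.02532135 -0.01422353  0.02929541]
```

```bash
python3 -m handwheel '[[[0,0.1,0,0],[0,0.1,0,0],[0,0,0,0],[0,0,0,0]]]'; python3 -c "
from h import *
o=manip.get_obs();print(o['ee_pos'],o['orientation'],o['wrist_force'],o['ft_torque'])"
```

```text
t: 20.35
ee_pos: [0.5575, 0.0401, 0.2596]
orientation: [-90.0, -0.0, 0.0]
wrist_force: [-1.0, 0.0, 2.4]
opening: 0.043
[0.5574549  0.04011047 0.25960273] [-9.00019527e+01 -2.62402104e-02  1.21667688e-02] [-1.04474235  0.02537899  2.38584152] [ 0.08064652  0.28149214 -0.03700544]
```

```bash
python3 -m handwheel '[[[0,-0.1,0,0],[0,0,0,0],[0,0,0,0],[0,0,0,0],[0,0,0,0],[0,0,0,0],[0,-0.5,0,0],[0,-1,0,0],[0,-2.5,0,0],[0,-3,0,0],[0,-2,-2,0],[-0.8,-1,-3.5,0],[-1.5,0,-4,0],[-1.5,0,-4,0],[-1.5,0,-4,0],[-1.5,0,-4,0],[-1,0,-3,0],[0,0,-1,0],[0,0,0,0],[0,0,0,0]]]' 7 20; python3 -m handwheel '[[[0,0,0,0],[0,0,0,0]]]'
python3 - <<'E'
from h import *
w=cal('wrist');o=manip.get_obs();print(o['ee_pos'],np.abs(o['qvel']).max())
im=manip.capture('wrist')[:,:,::-1].copy();cv2.imwrite('pics/w15.png',im)
ims=manip.capture('side')[:,:,::-1].copy();cv2.imwrite('pics/s15.png',ims)
cv2.imwrite('pics/c15.png',np.hstack([cv2.resize(im[100:300,150:350],None,fx=2,fy=2),cv2.resize(ims[180:260,200:300],None,fx=4,fy=5)]))
ringfit(im,w,(200,130,310,260),150,.014)
E
```

```text
t: 22.35
ee_pos: [0.4798, -0.2142, 0.3607]
orientation: [-90.0, -0.0, 0.0]
wrist_force: [-0.1, 0.3, -0.6]
opening: 0.07
t: 22.55
ee_pos: [0.4798, -0.2137, 0.3602]
orientation: [-90.0, 0.0, 0.1]
wrist_force: [0.7, 0.1, 0.3]
opening: 0.07
[ 0.47984304 -0.21372565  0.36024768] 0.23526177900506198
66 [294.8 257. ] [ 4.4 20.1] [ 0.5577 -0.1682  0.014 ] [ 7.8  17.89  4.56]
46 [246.5 256.4] [ 4.2 18. ] [ 0.5571 -0.2184  0.014 ] [ 7.74 17.89 -0.46]
51 [303.1 214.6] [10.  16.3] [ 0.5115 -0.1614  0.014 ] [ 3.19 17.89  5.25]
36 [302.2 204.4] [ 4.6 16.9] [ 0.5008 -0.1627  0.014 ] [ 2.12 17.89  5.12]
43 [302.6 195.1] [ 7.4 14.5] [ 0.4913 -0.1627  0.014 ] [ 1.17 17.89  5.12]
84 [295.1 179.5] [11.8 33.4] [ 0.4756 -0.1707  0.014 ] [-0.4  17.89  4.33]
95 [250.3 183.5] [33.4 33.7] [ 0.4797 -0.2146  0.014 ] [ 0.   17.89 -0.06]
89 [251.2 184.8] [19.7 22. ] [ 0.481  -0.2136  0.014 ] [ 0.13 17.89  0.03]
77 [302.8 156.2] [13.7 25.6] [ 0.4527 -0.164   0.014 ] [-2.69 17.89  5.  ]
307 [226.2 162.2] [44.9 73.2] [ 0.4587 -0.2379  0.014 ] [-2.1  17.89 -2.39]
47 [228.3 149.4] [ 3.5 27.6] [ 0.4464 -0.2356  0.014 ] [-3.33 17.89 -2.16]
142 [222.3 134.7] [10.  56.9] [ 0.4326 -0.2411  0.014 ] [-4.72 17.89 -2.71]
```

View pics/c15.png

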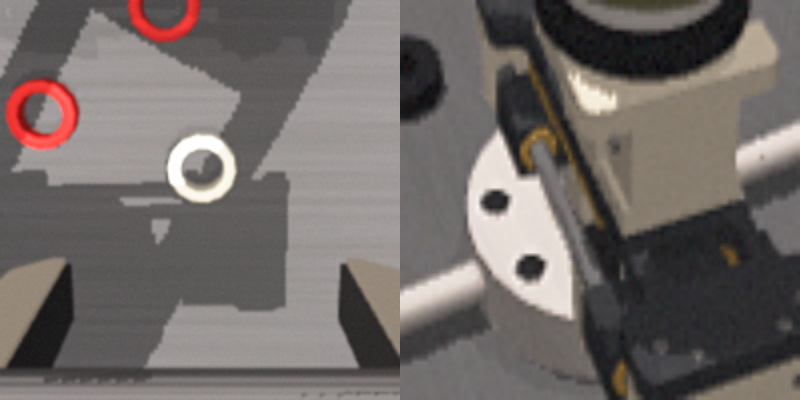

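```bash
python3 -m handwheel '[[[0,2.5,-0.06,0],[0,3,0,0],[0,2,0,0],[0,0,0,0],[0,0,0,0],[0,0,0,0]]]' 5.5 12
python3 - <<'E'
from h import *
w=cal('wrist');o=manip.get_obs();print(o['ee_pos'],np.abs(o['qvel']).max())
im=manip.capture('wrist')[:,:,::-1].copy();cv2.imwrite('pics/w16.png',im)
ringfit(im,w,(200,150,310,260),175,.014)
cv2.imwrite('pics/c16.png',cv2.resize(im[130:300,130:370],None,fx=3,fy=3))
E
```

```text
t: 23.25
ee_pos: [0.48, -0.2157, 0.2869]
orientation: [-90.1, -0.1, 0.0]
wrist_force: [-0.3, -0.1, -0.2]
opening: 0.0548
[ 0.48004829 -0.21568135  0.28694167] 0.33117172486159585
119 [253.  202.2] [41.8 42.2] [ 0.4796 -0.2145  0.014 ] [-0.11 10.58  0.17]
81 [253.2 203.4] [27.  28.4] [ 0.4805 -0.2143  0.014 ] [-0.02 10.58  0.18]
```

View pics/c16.png

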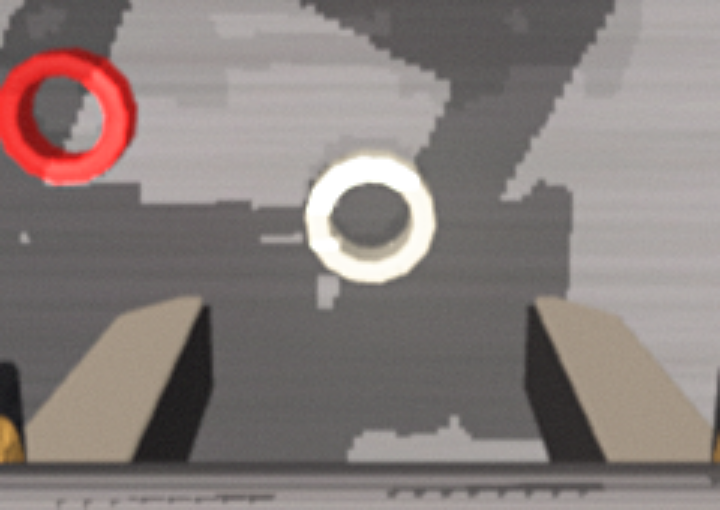

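```bash
python3 -m handwheel '[[[-0.05,2.5,0.08,0],[0,2.5,0,0],[0,2.4,0,0],[0,1.5,0,0],[0,0.8,0,0],[0,0,0,0],[0,0,0,0]]]' 5.5; python3 -m handwheel '[[[0,0,0,0],[0,0,0,0],[0,0,0,0],[0,0,0,0],[0,0,0,0]]]' 2.5 12
python3 - <<'E'
from h import *
w=cal('wrist');o=manip.get_obs();print(o['ee_pos'],np.abs(o['qvel']).max())
im=manip.capture('wrist')[:,:,::-1].copy();cv2.imwrite('pics/w17.png',im)
P=np.array([o['ee_pos'][0],o['ee_pos'][1],.014]); k=im.copy()
for r in (.017,.011):
    p=ellipse_pts(w,P,r); cv2.polylines(k,[np.round(p*8).astype(int)],False,(0,0,255),1,cv2.LINE_AA,3)
cv2.imwrite('pics/w17r.png',cv2.resize(np.hstack([im[195:295,190:320],k[195:295,190:320]]),None,fx=3,fy=3,interpolation=2))
E
```

```text
t: 24.0
ee_pos: [0.4794, -0.215, 0.1893]
orientation: [-90.0, -0.1, 0.0]
wrist_force: [0.6, 0.5, 0.2]
opening: 0.0551
t: 24.5
ee_pos: [0.4792, -0.2149, 0.1889]
orientation: [-90.0, -0.1, 0.0]
wrist_force: [-1.2, 0.6, 4.4]
opening: 0.0339
[ 0.4791734  -0.2148673   0.18885117] 0.07652854479974441
```

View pics/w17r.png

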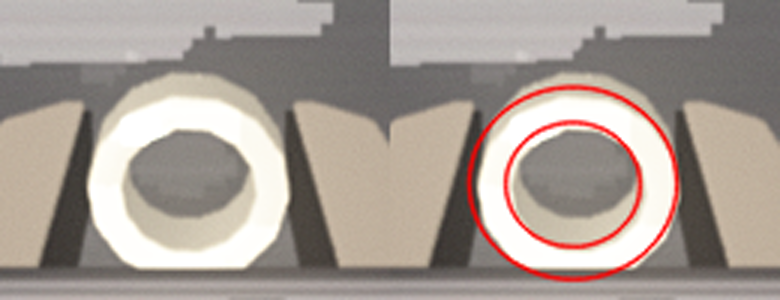

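```bash
python3 -m handwheel '[[[0,-1,0,0],[0,-2.5,0,0],[0,-3.5,0,0],[0,-3.5,0,0],[0,-2.5,1,0],[1,-1.2,3.5,0],[1.5,0,4.2,0],[1.5,0,4.2,0],[1.5,0,4.2,0],[1.5,0,4,0],[0.9,0,2.8,0],[0,0,1.5,0],[0,0,0,0],[0,0,0,0],[0,0,0,0],[0,0,0,0]]]'
python3 - <<'E'
from h import *
w=cal('wrist');o=manip.get_obs();print(o['ee_pos'],o['opening'],np.abs(o['qvel']).max(),rel([.5587,.0395,o['ee_pos'][2]]))
E
```

```text
t: 26.15
ee_pos: [0.5577, 0.038, 0.3303]
orientation: [-90.0, 0.0, -0.1]
wrist_force: [0.8, -0.8, -0.3]
opening: 0.0336
[0.55765474 0.03796507 0.33030378] 0.03355647784664758 0.26102783889303494 [  0.10428499 -16.73005054   0.15365613]
```

```bash
python3 -m handwheel '[[[0.1,0.5,0.14,0],[0,0.6,0,0],[0,0.6,0,0],[0,0.4,0,0],[0,0.3,0,0],[0,0,0,0],[0,0,0,0],[0,0,0,0]]]'
python3 - <<'E'
from h import *
o=manip.get_obs();print(o['ee_pos'],o['orientation'])
im=manip.capture('wrist')[:,:,::-1].copy(); cv2.imwrite('pics/w18.png',im)
a=cv2.imread('pics/w14.png')
cv2.imwrite('pics/c18.png',np.hstack([cv2.resize(x[190:290,190:310],None,fx=3.3,fy=5) for x in (a,im)]))
E
```

```text
t: 26.95
ee_pos: [0.559, 0.0408, 0.3066]
orientation: [-90.0, -0.0, 0.0]
wrist_force: [0.2, 1.2, 1.3]
opening: 0.0336
[0.55895471 0.04076491 0.30655397] [-9.00012990e+01 -2.76168150e-02  1.68609847e-02]
```

View pics/c18.png

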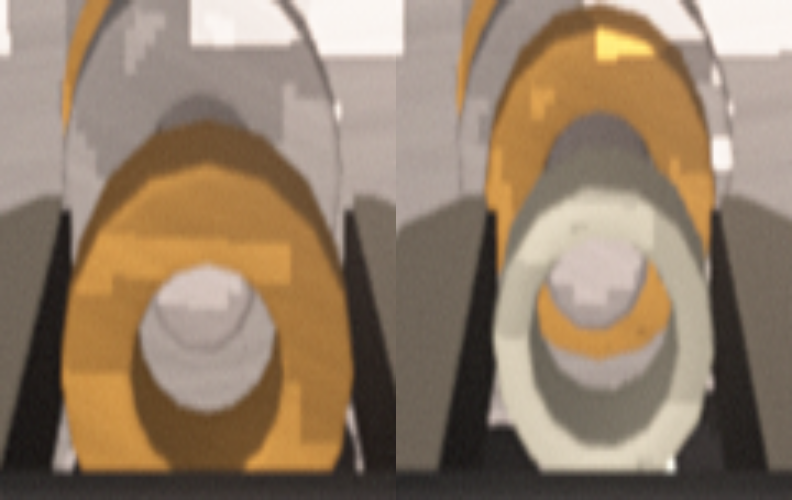

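```bash
python3 -m handwheel '[[[0,0.2,-0.07,0],[0,0.2,0,0],[0,0.2,0,0],[0,0.2,0,0],[0,0.2,0,0],[0,0.2,0,0],[0,0,0,0],[0,0,0,0]]]'
python3 - <<'E'
from h import *
o=manip.get_obs();print(o['ee_pos'],o['wrist_force'],o['ft_torque'])
im=manip.capture('wrist')[:,:,::-1].copy(); cv2.imwrite('pics/c19.png',cv2.resize(im[190:290,190:310],None,fx=5,fy=5))
E
```

```text
t: 27.8
ee_pos: [0.5588, 0.04, 0.2942]
orientation: [-90.0, 0.0, 0.0]
wrist_force: [-0.1, -0.8, -0.5]
opening: 0.0337
[0.55881814 0.04003417 0.29419344] [-0.1093537  -0.79140743 -0.49930714] [0.0332865  0.01215638 0.03738122]
```

View pics/c19.png

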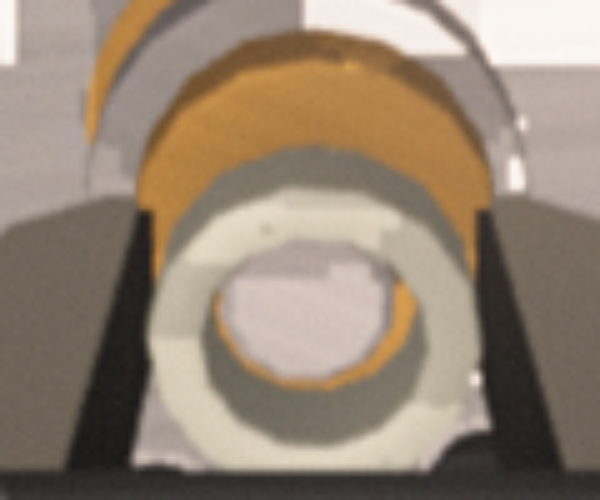

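```bash
python3 -m handwheel '[[[0,0,-0.08,0],[0,0.2,0,0],[0,0.2,0,0],[0,0.2,0,0],[0,0.1,0,0],[0,0,0,0],[0,0,0,0]]]'
python3 - <<'E'
from h import *
o=manip.get_obs();print(o['ee_pos'],o['wrist_force'],o['ft_torque'])
im=manip.capture('wrist')[:,:,::-1].copy(); cv2.imwrite('pics/c20.png',cv2.resize(im[190:290,190:310],None,fx=5,fy=5))
E
```

```text
t: 28.55
ee_pos: [0.5588, 0.0392, 0.2872]
orientation: [-90.0, 0.0, 0.0]
wrist_force: [-0.7, -0.3, 0.3]
opening: 0.0337
[0.55882463 0.03922416 0.28720447] [-0.66837879 -0.34996038  0.34298859] [ 0.0533613  -0.01898451  0.03231097]
```

View pics/c20.png

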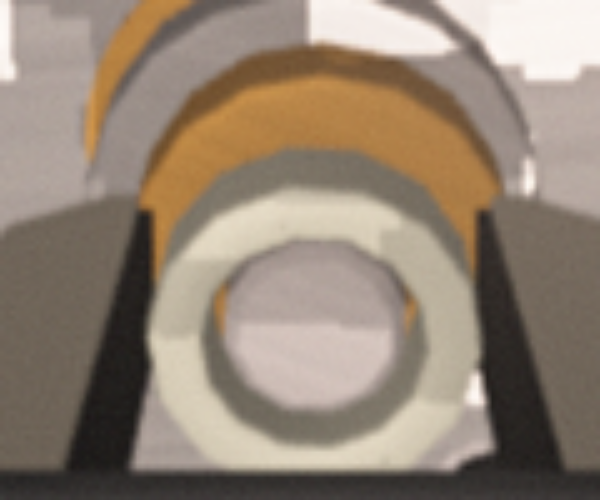

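Threaded and centred well. Down to the brass (contact expected at TCP ≈ 0.279).

```bash
python3 -m handwheel '[[[0,0.2,0,0],[0,0.2,0,0],[0,0.2,0,0],[0,0.15,0,0],[0,0,0,0],[0,0,0,0]]]'
python3 - <<'E'
from h import *
o=manip.get_obs();print(o['ee_pos'],o['wrist_force'],o['ft_torque'])
E
```

```text
t: 29.2
ee_pos: [0.5588, 0.0392, 0.2796]
orientation: [-90.0, 0.0, 0.0]
wrist_force: [0.2, 0.5, -1.1]
opening: 0.0339
[0.55880147 0.03922364 0.27964401] [ 0.19971958  0.51588547 -1.11134625] [ 0.03712647 -0.00281503  0.00979506]
```

```bash
python3 -m handwheel '[[[0,0.1,0,0],[0,0.1,0,0],[0,0.1,0,0],[0,0,0,0],[0,0,0,0]]]'
python3 - <<'E'
from h import *
o=manip.get_obs();print(o['ee_pos'],o['wrist_force'],o['ft_torque'])
E
```

```text
t: 29.7
ee_pos: [0.5589, 0.0392, 0.277]
orientation: [-90.0, -0.0, 0.0]
wrist_force: [0.2, 0.5, 3.2]
opening: 0.0334
[0.55894301 0.03921967 0.27702767] [0.23527555 0.53057323 3.17882281] [0.01184977 0.10236423 0.03467233]
```

```bash
python3 -m handwheel '[[[0,-0.05,0,0],[0,0,0,0],[0,0,0,0],[0,0,0,0],[0,0,0,0],[0,0,0,0],[0,-0.5,0,0],[0,-1,0,0],[0,-2.5,0,0],[0,-3,0,0],[0,-2,0,0],[3,-1,0,0],[3,0,0,0],[1,0,0,0],[0,0,0,0],[0,0,0,0],[0,0,0,0]]]' 6 12
python3 - <<'E'
from h import *
o=manip.get_obs();print(o['ee_pos'],o['wrist_force'],o['opening'])
im=manip.capture('wrist')[:,:,::-1].copy();s=manip.capture('side')[:,:,::-1].copy();t=manip.capture('top')[:,:,::-1].copy()
cv2.imwrite('pics/c21.png',np.hstack([cv2.resize(im[40:240,150:350],None,fx=2,fy=2),cv2.resize(s[160:260,200:300],None,fx=4,fy=4)]))
cv2.imwrite('pics/t21.png',t)
E
```

```text
t: 31.4
ee_pos: [0.6282, 0.0393, 0.3775]
orientation: [-90.0, 0.0, 0.0]
wrist_force: [-0.5, 0.6, 0.2]
opening: 0.06
[0.62823487 0.03929788 0.37745567] [-0.46121623  0.61815119  0.24692231] 0.060003745266098384
```

View pics/c21.png

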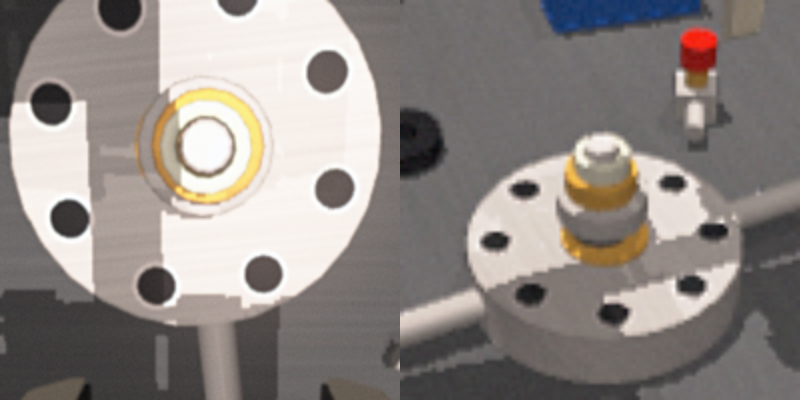

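View pics/t21.png

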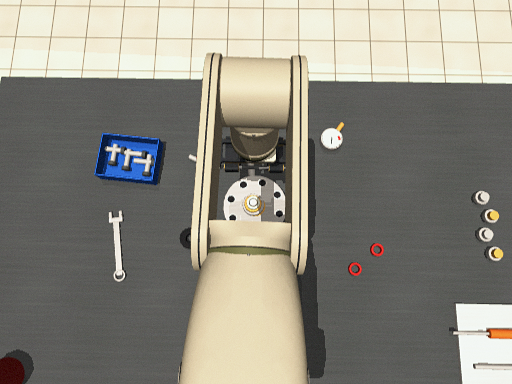

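```bash
python3 -c "
from bench import manip
print(manip.job_done())"
```

```text
the job is handed in; nothing more can be done
None
```

I threaded the steel spacer onto the spindle first, then the brass one, then the white one on top. I found the tip by looking through each bore with the wrist camera, lowered each ring slowly onto its seat, let go and backed the arm off. I handed the job in at about 31 s of the 70 s allowed; no verdict was reported.

- **Stack:** the last wrist and side pictures show the three spacers stacked concentrically and level, with the spindle tip just showing above the white one.
- **Forces:** the largest force I read while seating was about 8–9 N on the head for the steel ring, and about 4 N for each of the others. These readings came at the end of each move, so short peaks between them were not seen.
- **Robot clear:** the gripper was open and about 0.1 m away from the stack, and the wrist force was about zero within its noise.
- **Bystanders:** the gauge, wrench and bin look unmoved in the last top picture. The arm hides most of the valve there, but it looks upright and in place in the side view. The black and red look-alikes were not touched.
- **Disagreements:** the cameras and arm pose readings differed by 1–2 mm. I went by how the tip sat in the bore, and nudged the white ring about 1.5 mm sideways in all. I did not measure the final ring heights numerically; they rest on the contact heights, which matched what I expected to about 2 mm, and on the pictures.

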